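Seat the nested lids on the vial cooler, then lift the dust lid alone

ROBOT

A 6-joint arm with a two-finger parallel gripper is mounted at the origin on a cart in front of the work surface, level with it; the furniture and walls round the work are solid. World frame = base frame: x ahead of the robot, y to its left, z up, the work surface at z = 0. Lengths are in m, angles in rad, forces in N, time in s.
With the tool pointing down it reaches from about 0.35 to 0.875 m from the base axis. Payload 15.5 kg.
Tool frame: the origin (TCP) lies between the finger pads, 19 mm behind the fingertips; this is the grasp point; z points along the fingers, y is the line along which they close (so a half turn about z gives the same grasp; the last joint's range is limited). The gripper opens to 85 mm and grips with 20 to 120 N. Pads are 22 mm wide; open, the fingers measure 114 mm over their backs; the gripper's body (76 mm by 85 mm) begins 54 mm behind the grasp point. The pads swing forward as they close: fully open they stand 13 mm farther back than shut.
Start: joints at [-1.282, 0.494, 1.345, -0, 1.302, -0.096], TCP at [0.234, -0.58, 0.25] pointing down, gripper open.
Joint ranges: [-2.91, 2.91], [-0.82, 2.16], [0.22, 2.67], [-1.22, 4.37], [0.12, 2.79], [-3.08, 3.08]. Speed limits (rad/s): [1.89, 1.89, 2.57, 3.01, 3.01, 3.01].

INTERFACE

Orientations are given as a 3x3 rotation matrix whose columns are the frame's x, y, z axes.
In Python, from bench import bot gives the robot as it stands.
- The arm moves only by the tool arm_command, never from a script. Its argument "increments" is a list of rows, each an object of numbers: "tx", "ty", "tz": the shift along the tool's x, y, z each as a share of 0.075 m, from -1 to 1; "wx", "wy", "wz": the turn, a rotation vector about the tool's x, y, z each as a share of 90 degrees, from -1 to 1. A call has 1 to 20 rows; each row shifts and turns the commanded pose from where the row before left it, along the tool's axes as they then stand; what a row does not reach is not made up. A row lasts 1/8 s, in which the tool goes at most 62.5 mm and 10.7 degrees, less where a joint would pass 70% of its speed; a pose out of reach is approached as far as the arm can. A call with a number of a shift or a turn outside -1 to 1 is refused whole. A call with a gripper value outside its range is refused whole. "gripper" is the opening, from 0 (shut) to 1 (fully open), set as the call begins (left out, the last holds). The fingers move at their own pace and stop on an object; "squeeze" is the grip in N (left out, the last holds). Time passes only in rows, so rows that do not move let the fingers close. It gives the time, the measured TCP pose, the force, the opening and the grip force at its end, in the units of the state.
- bot.get_obs(): the state, without advancing time (a new reading comes with each control period).
- bot.get_image(name): name is "scene" or "top" or "wrist"; returns a dict with "pixels" (420x560x3 uint8, red, green, blue), "fx", "fy", "cx", "cy" (pixels), "extrinsics" (4x4, takes a point from world to camera coordinates); the wrist camera has in their place "tool_from_camera" (4x4, takes a point from camera to tool coordinates, whose origin is the TCP and whose axes are the flange's). Camera axes: x right, y down, z forward; pixel columns grow to the right and rows downward; lengths in m; the calibration is good to about 2 mm. A picture is of the moment at which its call begins: read the wrist's pose just before it. There is no depth.
- bot.hand_in(): hands the job in; it is judged then, once.
The state is a dict: "time_s": time; "qpos": joint angles; "dq": joint speeds; "tau": joint torques, N m; "position": TCP position; "tool_rot": TCP orientation; "wrist_force": force on the tool from outside, world axes, zero at the start; "ft_torque": the same for the moment, N m; "finger_gap": opening from 0.0 (shut) to 1.0 (fully open); "finger_force": force on a finger pad.
Only numpy, scipy, OpenCV 4.12 (cv2) and the standard library are available. Lean on these libraries where they do the work, as an engineer would, in place of code of your own. Each camera call takes 0.05 s, during which the arm holds its last target. There are 200 camera calls.

TASK

Get the vial cooler ready for sampling: lift the white septum cover by its red handle together with the grey dust lid lying on it, keep them level, lower the pair gently until the cover's lip is fully home in the cooler's mouth, and let go. Then lift the dust lid alone, level, by its grey collar, leaving the septum cover seated, and finish while still holding the dust lid at least 8 cm clear above the cover. The dust lid stays on the cover until the cover is seated; leave the specimen cup, timer, tape roll and marker alone.

Things in the scene. Friction and masses are not known exactly. Their poses are not given: they have to be found in the camera images.
- cooler: white insulated tub, 128 x 168 mm (x, y) and 92 mm high, corners rounded 18 mm, heavy and fixed to the worktop; six amber vials stand inside, below the mouth (top 13 mm under the rim). Origin: centre of its underside, on the worktop; z up, y along its long side. 12 mm ledges stand out from both short ends 55 to 65 mm up.
- cooler_mouth (a point): centre of the cooler's open mouth in the plane of its rim, 92 mm above the cooler's origin; axes as the cooler's. The mouth is 108 x 148 mm (x, y), corner radius 8 mm, walls 10 mm thick, inner rim edge rounded 3 mm.
- septum_cover: inner lid, about 0.22 kg: white plate 118 x 158 x 5 mm (x, y, z), six blue ports on top; below it a lip 104 x 144 mm, 11 mm deep, lower edge rounded 3.5 mm, fits the cooler's mouth with 2 mm play each side, either way round; on top a central red blade 14 mm thick (x), 38 long (y), its top 82 mm above the origin. Origin: centre of the lip's underside, at first on the worktop; z up.
- cover_seat (a point): on the septum cover: centre of the plate's underside, 11 mm above the cover's origin, axes as the cover's. When the cover is seated this point lies at cooler_mouth and the axes agree (or are half a turn apart).
- cover_handle (a point): on the red handle blade's centre line, 72 mm above the cover's origin (10 mm below the blade's top): the point to bring the TCP to, fingers closing along the cover's x. The blade stands 34 mm above the dust lid's collar; lifting it lifts both lids.
- dust_lid: outer lid, slate grey, about 0.16 kg, 128 x 168 mm (x, y): 4 mm top plate lying loose on the septum cover's plate, 3.5 mm skirt round its edge (2.5 mm play). The red handle passes through a 20 x 44 mm slot; round it stands a rectangular collar, outside 28 mm (x) by 52 mm (y), 28 mm high, walls 4 mm. Origin: centre of the top plate's underside, 16 mm above the septum cover's when nested; same axes.
- lid_collar (a point): on the centre line of the dust lid's collar, 26 mm above the dust lid's origin (the collar reaches from 4 to 32 mm): the point to bring the TCP to, fingers outside the collar closing along the lid's x (28 mm). When the lid is on the seated cover the red handle's top stands 40 mm above this point, between the fingers.
- specimen_cup: bystander: specimen cup with red lid, 67 mm across, 68 mm high; origin under its centre
- timer: bystander: white lab timer, 66 x 66 x 19 mm; origin under its centre
- tape_roll: bystander: roll of yellow tape lying flat, 68 mm across, 19 mm high; origin under its centre
- marker: bystander: black-capped white marker lying on the worktop, 138 mm long, 12 mm thick; origin under its centre

How it is judged:
By the outcome, as a careful person would: the job done as asked, in the order asked, and still so for the second after the job is handed in, while the arm keeps its last pose, push and grip.
It also fails if it takes over 45 s, if anything falls off the work surface, if the arm or the gripper's body presses on something with over 40 N, if the wrist force passes 120 N, or if a joint passes its speed limit or range.

## Working session

There is one attempt and no reset: what is moved stays moved. The work goes in short steps, Python scripts to look and compute and a tool call to move; the robot and the scene stay as the last step left them, time stands still between calls to the robot, and variables do not carry over. Pictures are saved under pics/ and viewed, at most 10 in all, crops included, and the job is handed in when it is done.

Besides the shell and the picture viewer there is one more tool, called after "Emit:" as name(argument=value, ...), one argument or row to a line, values as JSON. arm_command: Moves the arm, as the interface text tells. Its arguments: {"type":"object","properties":{"increments":{"type":"array","items":{"type":"object","properties":{"tx":{"type":"number"},"ty":{"type":"number"},"tz":{"type":"number"},"wx":{"type":"number"},"wy":{"type":"number"},"wz":{"type":"number"}}}},"gripper":{"type":"number"},"squeeze":{"type":"number"}},"required":["increments"]}

```bash
ls; mkdir -p pics; python3 - <<'E'
from bench import bot
import cv2,numpy as np,pickle
o=bot.get_obs();print({k:np.round(v,3) for k,v in o.items()})
D={}
for n in("scene","top"):
    d=bot.get_image(n);D[n]=d;cv2.imwrite(f"pics/{n}1.png",d["pixels"][:,:,::-1]);print(n,d["fx"],d["fy"],d["cx"],d["cy"],np.round(d["extrinsics"],4).tolist())
pickle.dump(D,open("d1.pkl","wb"))
E
```

```text
pics
{'time_s': np.float64(0.0), 'qpos': array([-1.282,  0.494,  1.346, -0.   ,  1.302, -0.096]), 'dq': array([-0.001,  0.001,  0.002,  0.001,  0.003, -0.001]), 'tau': array([ 3.0000e-03, -8.8216e+01, -3.8386e+01, -0.0000e+00,  1.0000e-02,
       -0.0000e+00]), 'position': array([ 0.234, -0.579,  0.249]), 'tool_rot': array([[ 0.927,  0.374, -0.   ],
       [ 0.374, -0.927,  0.001],
       [ 0.   , -0.001, -1.   ]]), 'wrist_force': array([0.272, 0.398, 0.169]), 'ft_torque': array([-0.028,  0.048, -0.004]), 'finger_force': np.float64(0.0), 'finger_gap': np.float64(0.999)}
scene 399.192525310301 399.192525310301 274.7135086397968 213.89758101367752 [[-0.6874, -0.7262, -0.0156, 0.4829], [-0.352, 0.3518, -0.8674, 0.2358], [0.6353, -0.5907, -0.4974, 1.0513], [0.0, 0.0, 0.0, 1.0]]
top 440.44176297247407 440.44176297247407 275.5366469795386 220.56092604855183 [[-0.0131, -0.9998, -0.0148, 0.1151], [-0.9972, 0.0141, -0.0737, 0.5837], [0.0739, 0.0138, -0.9972, 1.2562], [0.0, 0.0, 0.0, 1.0]]
```

View pics/top1.png

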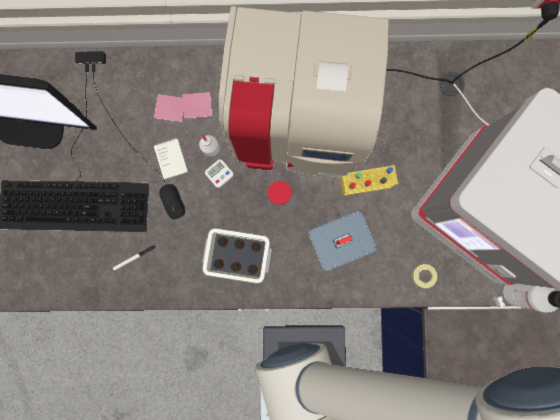

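View pics/scene1.png

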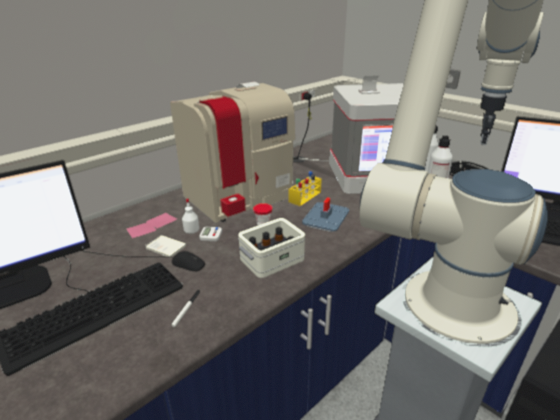

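Top view: the grey dust lid with red handle is near (343,240), the cooler with its mouth near (237,257), and the timer (219,173), cup (280,192), tape (425,276) and marker (134,258) are clear of the path between them. The scene view agrees with this. Next I'll fit both outlines.

```bash
cat > h.py <<'E'
import numpy as np,cv2
def ray(d,u,v,E=None):
    E=d["extrinsics"] if E is None else E
    R,t=E[:3,:3],E[:3,3]
    uv=np.atleast_2d(np.c_[u,v]).astype(float)
    c=np.c_[(uv[:,0]-d["cx"])/d["fx"],(uv[:,1]-d["cy"])/d["fy"],np.ones(len(uv))]
    return -R.T@t, c@R
def at_z(d,u,v,z,E=None):
    o,r=ray(d,u,v,E); return (o+r*((z-o[2])/r[:,2])[:,None])
def rect(P):
    """min-area rectangle of world points: centre, sizes, yaw of the long side from world y"""
    (c,s,a)=cv2.minAreaRect((P[:,:2]*1000).astype(np.float32)); a=np.deg2rad(a)
    yaw=a if s[1]>s[0] else a-np.pi/2      # y axis of object along long side
    yaw=(yaw+np.pi/2)%np.pi-np.pi/2
    return np.round(c,1),np.round(sorted(s),1),np.rad2deg(yaw)
def biggest(m,box=None):
    if box: z=np.zeros_like(m);z[box[1]:box[3],box[0]:box[2]]=1;m=m*z
    k,l,s,c=cv2.connectedComponentsWithStats(m.astype(np.uint8));i=1+np.argmax(s[1:,4])
    ct=max(cv2.findContours((l==i).astype(np.uint8),cv2.RETR_EXTERNAL,cv2.CHAIN_APPROX_NONE)[0],key=cv2.contourArea)[:,0]
    return l==i,ct
E
python3 - <<'E'
import pickle;from h import *
d=pickle.load(open("d1.pkl","rb"))["top"];p=d["pixels"].astype(int);r,g,b=p[...,0],p[...,1],p[...,2]
m,c=biggest((b-r>12)&(b>60),(295,200,390,280));P=at_z(d,c[:,0],c[:,1],.02);print("lid",m.sum(),rect(P))
m,c=biggest((p.min(2)>140),(195,220,280,290));P=at_z(d,c[:,0],c[:,1],.092);print("cooler",m.sum(),rect(P))
m,c=biggest((r>150)&(g<80),(320,220,365,260));P=at_z(d,c[:,0],c[:,1],.082);print("handle",m.sum(),rect(P))
im=cv2.resize(d["pixels"][190:290,190:390,::-1],None,fx=4,fy=4,interpolation=cv2.INTER_CUBIC);cv2.imwrite("pics/crop1.png",im)
w=__import__("bench").bot.get_image("wrist");print(w["fx"],w["cx"],w["cy"],np.round(w["tool_from_camera"],4).tolist())
E
```

```text
lid 2399 (array([524.9, -83.8]), array([127.1, 168.1]), np.float64(21.239782333374016))
cooler 1040 (array([486.1, 214. ]), array([130.7, 181.8]), np.float64(-9.657913208007807))
handle 23 (array([526.9, -88.2]), array([10.1, 22.4]), np.float64(22.364353179931644))
338.46404934747994 285.6461380103854 214.6216407742633 [[-0.0006, -0.9591, -0.2832, 0.072], [1.0, -0.0005, -0.0003, 0.0001], [0.0001, -0.2832, 0.9591, -0.123], [0.0, 0.0, 0.0, 1.0]]
```

View pics/crop1.png

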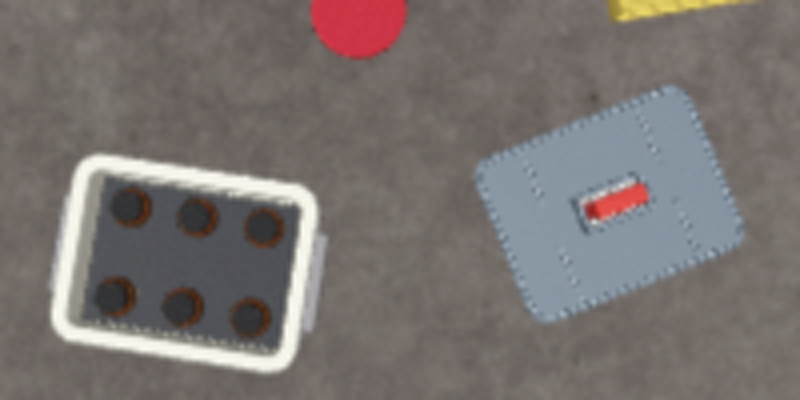

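The crop shows the dust lid at about yaw +21°, with the red handle at its centre, and the cooler at about -9°. The top camera gives only 2.8 mm/px, so I'll go above the lid for a wrist view. I'll pull away from the analyser on the right first.

Emit:
arm_command(
  increments=[
    {"tx":0.31,"ty":-0.59},
    {"tx":0.31,"ty":-0.59},
    {"tx":0.31,"ty":-0.59},
    {"tx":0.31,"ty":-0.59},
    {"tx":0.31,"ty":-0.59},
    {"tx":0.64,"ty":-0.25},
    {"tx":0.64,"ty":-0.25},
    {"tx":0.64,"ty":-0.25},
    {"tx":0.64,"ty":-0.25},
    {"tx":0.64,"ty":-0.25},
    {"tx":0.64,"ty":-0.25},
    {"tx":0.64,"ty":-0.25},
    {},
  ],
)

```text
schema error: expected keys tx, ty, tz, wx, wy, wz
```

Emit:
arm_command(
  increments=[
    {"wz":-0.11},
    {"wz":-0.11},
    {"wz":-0.11},
    {"wz":-0.11},
    {"wz":-0.11},
    {"wz":-0.11},
    {"wz":-0.11},
    {"wz":-0.11},
    {"wz":-0.11},
    {"tz":0.5},
    {"tz":0.4},
    {},
    {},
  ],
)

```text
schema error: expected keys tx, ty, tz, wx, wy, wz
```

Emit:
arm_command(
  increments=[
    {"tx":0.31,"ty":-0.59,"tz":0,"wx":0,"wy":0,"wz":0},
    {"tx":0.31,"ty":-0.59,"tz":0,"wx":0,"wy":0,"wz":0},
    {"tx":0.31,"ty":-0.59,"tz":0,"wx":0,"wy":0,"wz":0},
    {"tx":0.31,"ty":-0.59,"tz":0,"wx":0,"wy":0,"wz":0},
    {"tx":0.31,"ty":-0.59,"tz":0,"wx":0,"wy":0,"wz":0},
    {"tx":0.64,"ty":-0.25,"tz":0,"wx":0,"wy":0,"wz":0},
    {"tx":0.64,"ty":-0.25,"tz":0,"wx":0,"wy":0,"wz":0},
    {"tx":0.64,"ty":-0.25,"tz":0,"wx":0,"wy":0,"wz":0},
    {"tx":0.64,"ty":-0.25,"tz":0,"wx":0,"wy":0,"wz":0},
    {"tx":0.64,"ty":-0.25,"tz":0,"wx":0,"wy":0,"wz":0},
    {"tx":0.64,"ty":-0.25,"tz":0,"wx":0,"wy":0,"wz":0},
    {"tx":0.64,"ty":-0.25,"tz":0,"wx":0,"wy":0,"wz":0},
    {"tx":0,"ty":0,"tz":0,"wx":0,"wy":0,"wz":0},
  ],
)

```text
time_s: 1.78
position: [0.5233, -0.0811, 0.2496]
tool_rot: [[0.926, 0.378, 0.0], [0.378, -0.926, 0.0], [0.001, -0.0, -1.0]]
wrist_force: [-0.8, -0.7, 0.5]
finger_gap: 1.002
finger_force: 0.0
```

Emit:
arm_command(
  increments=[
    {"tx":0,"ty":0,"tz":0,"wx":0,"wy":0,"wz":-0.11},
    {"tx":0,"ty":0,"tz":0,"wx":0,"wy":0,"wz":-0.11},
    {"tx":0,"ty":0,"tz":0,"wx":0,"wy":0,"wz":-0.11},
    {"tx":0,"ty":0,"tz":0,"wx":0,"wy":0,"wz":-0.11},
    {"tx":0,"ty":0,"tz":0,"wx":0,"wy":0,"wz":-0.11},
    {"tx":0,"ty":0,"tz":0,"wx":0,"wy":0,"wz":-0.11},
    {"tx":0,"ty":0,"tz":0,"wx":0,"wy":0,"wz":-0.11},
    {"tx":0,"ty":0,"tz":0,"wx":0,"wy":0,"wz":-0.11},
    {"tx":0,"ty":0,"tz":0,"wx":0,"wy":0,"wz":-0.11},
    {"tx":0,"ty":0,"tz":0.5,"wx":0,"wy":0,"wz":0},
    {"tx":0,"ty":0,"tz":0.4,"wx":0,"wy":0,"wz":0},
    {"tx":0,"ty":0,"tz":0,"wx":0,"wy":0,"wz":0},
    {"tx":0,"ty":0,"tz":0,"wx":0,"wy":0,"wz":0},
  ],
)

```text
time_s: 3.4
position: [0.5216, -0.0837, 0.1834]
tool_rot: [[-0.36, 0.933, 0.001], [0.933, 0.36, -0.0], [-0.001, 0.001, -1.0]]
wrist_force: [-0.1, -1.6, 0.3]
finger_gap: 1.0
finger_force: 0.0
```

```bash
cat >> h.py <<'E'
def wrist(bot,name):
    o=bot.get_obs();d=dict(bot.get_image("wrist"))
    T=np.eye(4);T[:3,:3]=o["tool_rot"];T[:3,3]=o["position"]
    d["extrinsics"]=np.linalg.inv(T@d["tool_from_camera"]);d["obs"]=o
    cv2.imwrite(f"pics/{name}.png",d["pixels"][:,:,::-1]);return d
E
python3 - <<'E'
from bench import bot;from h import *;import pickle
d=wrist(bot,"w1");pickle.dump(d,open("w1.pkl","wb"));print(d["obs"]["position"],d["obs"]["tool_rot"],d["obs"]["qpos"])
p=d["pixels"].astype(int);r,g,b=p[...,0],p[...,1],p[...,2]
m,c=biggest((b-r>12)&(b>60));print("lid",m.sum(),c.min(0),c.max(0),rect(at_z(d,c[:,0],c[:,1],.02)))
m,c=biggest((r>130)&(g<80));print("handle",m.sum(),c.min(0),c.max(0),rect(at_z(d,c[:,0],c[:,1],.082)))
E
```

```text
[ 0.52163053 -0.08372928  0.1834437 ] [[-3.59519011e-01  9.33137479e-01  7.25107692e-04]
 [ 9.33137621e-01  3.59519274e-01 -2.67181400e-04]
 [-5.10007169e-04  5.80568474e-04 -9.99999701e-01]] [-2.72172980e-01  4.38695994e-01  1.66501328e+00 -7.25011339e-05
  1.03711314e+00 -6.39888710e-01]
lid 25449 [214 102] [369 288] (array([526.6, -83.6]), array([127.6, 166.7]), np.float64(21.10004043579102))
handle 1445 [537   4] [559  93] (array([631.2,  74.1]), array([13. , 50.3]), np.float64(33.95054626464843))
```

View pics/w1.png

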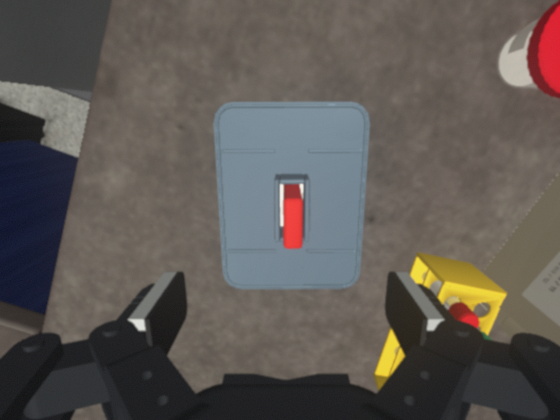

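The lid is centred near (291,195) and square to the tool. The red blade's top face is at about (285–302, 193–248), and nothing stands between the open fingers. I'll measure the blade itself.

```bash
python3 - <<'E'
import pickle;from h import *
d=pickle.load(open("w1.pkl","rb"));p=d["pixels"].astype(int);r,g,b=p[...,0],p[...,1],p[...,2]
m,c=biggest((r>120)&(g<90),(260,160,330,260));print(m.sum(),c.min(0),c.max(0))
for y in range(180,252,4):print(y,[int(x) for x in (np.where(m[y])[0][[0,-1]] if m[y].any() else [0])],p[y,293])
R=d["obs"]["tool_rot"];t=d["obs"]["position"]
for y in(194,246):
  print(y,(at_z(d,[284.5,293.5,302.5],[y]*3,.082)-t)@R*1000)
E
```

```text
1148 [283 184] [302 247]
180 [0] [120 136 147]
184 [290, 297] [135  79  86]
188 [285, 298] [149  55  55]
192 [285, 299] [149  52  53]
196 [284, 300] [150  52  53]
200 [284, 302] [227  61  60]
204 [284, 302] [240  67  63]
208 [284, 302] [240  68  64]
212 [284, 302] [239  66  63]
216 [285, 302] [239  67  63]
220 [285, 302] [239  65  62]
224 [285, 302] [239  66  63]
228 [283, 302] [238  65  62]
232 [283, 302] [238  66  62]
236 [283, 302] [238  66  62]
240 [284, 302] [237  64  61]
244 [284, 301] [237  65  60]
248 [0] [176  97 102]
194 [[ 20.30714805  -0.87463855 101.43286273]
 [ 20.30247615   5.23878427 101.43641437]
 [ 20.29780406  11.35245076 101.43996616]]
246 [[-17.56707749  -0.93358848 101.45214464]
 [-17.57275783   5.46559964 101.4558627 ]
 [-17.57843842  11.86505473 101.45958092]]
```

The blade's top face is 35 × 12.7 mm at z = 82 mm, which matches. Its centre is about (-1, +5.3) mm in the tool frame, concentric with the lid. I'll descend and grasp.

Emit:
arm_command(
  increments=[
    {"tx":-0.013,"ty":0.07,"tz":0.4,"wx":0,"wy":0,"wz":0},
    {"tx":0,"ty":0,"tz":0.4,"wx":0,"wy":0,"wz":0},
    {"tx":0,"ty":0,"tz":0.4,"wx":0,"wy":0,"wz":0},
    {"tx":0,"ty":0,"tz":0.2,"wx":0,"wy":0,"wz":0},
    {"tx":0,"ty":0,"tz":0.07,"wx":0,"wy":0,"wz":0},
    {"tx":0,"ty":0,"tz":0,"wx":0,"wy":0,"wz":0},
    {"tx":0,"ty":0,"tz":0,"wx":0,"wy":0,"wz":0},
  ],
)

```text
time_s: 4.32
position: [0.5272, -0.0825, 0.0731]
tool_rot: [[-0.36, 0.933, 0.001], [0.933, 0.36, -0.0], [-0.001, 0.001, -1.0]]
wrist_force: [0.2, -0.8, -0.4]
finger_gap: 1.002
finger_force: 0.0
```

Emit:
arm_command(
  increments=[
    {"tx":0,"ty":0,"tz":0,"wx":0,"wy":0,"wz":0},
    {"tx":0,"ty":0,"tz":0,"wx":0,"wy":0,"wz":0},
    {"tx":0,"ty":0,"tz":0,"wx":0,"wy":0,"wz":0},
    {"tx":0,"ty":0,"tz":0,"wx":0,"wy":0,"wz":0},
    {"tx":0,"ty":0,"tz":0,"wx":0,"wy":0,"wz":0},
    {"tx":0,"ty":0,"tz":0,"wx":0,"wy":0,"wz":0},
    {"tx":0,"ty":0,"tz":0,"wx":0,"wy":0,"wz":0},
    {"tx":0,"ty":0,"tz":0,"wx":0,"wy":0,"wz":0},
  ],
  gripper=0,
  squeeze=70,
)

```text
time_s: 5.32
position: [0.5266, -0.0824, 0.0724]
tool_rot: [[-0.36, 0.933, -0.0], [0.933, 0.36, -0.0], [-0.0, -0.0, -1.0]]
wrist_force: [-2.4, 0.1, 4.7]
finger_gap: 0.152
finger_force: 68.4
```

Grasped: the gap is about 13 mm. Before lifting, it's better to view the cooler from directly above with an empty hand, so the calibration bias cancels. I'll release, go over the cooler, look, and return.

Emit:
arm_command(
  increments=[
    {"tx":0,"ty":0,"tz":0,"wx":0,"wy":0,"wz":0},
    {"tx":0,"ty":0,"tz":0,"wx":0,"wy":0,"wz":0},
    {"tx":0,"ty":0,"tz":0,"wx":0,"wy":0,"wz":0},
    {"tx":0,"ty":0,"tz":0,"wx":0,"wy":0,"wz":0},
    {"tx":0,"ty":0,"tz":-0.3,"wx":0,"wy":0,"wz":0},
    {"tx":0,"ty":0,"tz":-0.6,"wx":0,"wy":0,"wz":0},
    {"tx":0,"ty":0,"tz":-0.8,"wx":0,"wy":0,"wz":0},
    {"tx":0,"ty":0,"tz":-0.74,"wx":0,"wy":0,"wz":0},
  ],
  gripper=1,
)

```text
time_s: 6.32
position: [0.5264, -0.0823, 0.2573]
tool_rot: [[-0.36, 0.933, 0.0], [0.933, 0.36, -0.0], [-0.0, 0.0, -1.0]]
wrist_force: [1.0, 0.3, -0.4]
finger_gap: 0.998
finger_force: 0.0
```

Emit:
arm_command(
  increments=[
    {"tx":0.645,"ty":0.15,"tz":0,"wx":0,"wy":0,"wz":0},
    {"tx":0.645,"ty":0.15,"tz":0,"wx":0,"wy":0,"wz":0},
    {"tx":0.645,"ty":0.15,"tz":0,"wx":0,"wy":0,"wz":0},
    {"tx":0.645,"ty":0.15,"tz":0,"wx":0,"wy":0,"wz":0},
    {"tx":0.645,"ty":0.15,"tz":0,"wx":0,"wy":0,"wz":0},
    {"tx":0.645,"ty":0.15,"tz":0,"wx":0,"wy":0,"wz":0},
    {"tx":0,"ty":0,"tz":0,"wx":0,"wy":0,"wz":0.085},
    {"tx":0,"ty":0,"tz":0,"wx":0,"wy":0,"wz":0.085},
    {"tx":0,"ty":0,"tz":0,"wx":0,"wy":0,"wz":0.085},
    {"tx":0,"ty":0,"tz":0,"wx":0,"wy":0,"wz":0.085},
    {"tx":0,"ty":0,"tz":0,"wx":0,"wy":0,"wz":0},
    {"tx":0,"ty":0,"tz":0,"wx":0,"wy":0,"wz":0},
  ],
)

```text
time_s: 7.82
position: [0.4851, 0.2127, 0.2552]
tool_rot: [[0.162, 0.987, -0.0], [0.987, -0.162, -0.0], [-0.0, -0.0, -1.0]]
wrist_force: [-0.9, 0.1, -0.7]
finger_gap: 0.998
finger_force: 0.0
```

```bash
python3 - <<'E'
from bench import bot;from h import *;import pickle
d=wrist(bot,"w2");pickle.dump(d,open("w2.pkl","wb"));print(d["obs"]["position"],d["obs"]["tool_rot"])
p=d["pixels"].astype(int)
m,c=biggest(p.min(2)>170);print("rim",m.sum(),c.min(0),c.max(0),rect(at_z(d,c[:,0],c[:,1],.092)))
E
```

```text
[0.4850805  0.21271416 0.25519397] [[ 1.62096999e-01  9.86774816e-01 -1.60153854e-04]
 [ 9.86774827e-01 -1.62097007e-01 -3.76281227e-05]
 [-6.30909442e-05 -1.51936386e-04 -9.99999986e-01]]
rim 7416 [210  92] [367 282] (array([488.1, 217.7]), array([128.3, 167.9]), np.float64(-9.569534301757814))
```

View pics/w2.png

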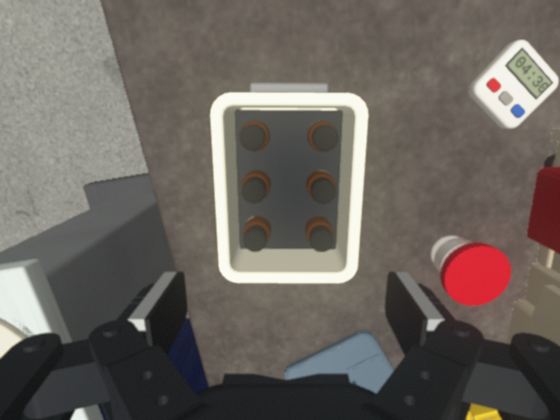

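The rim fit gives 128.3 × 167.9 mm, matching the given size, with centre (0.4881, 0.2177) and yaw -9.6°. The cup (475,270) and timer (515,85) are clear. I'll retrace to the handle, grasp and lift.

Emit:
arm_command(
  increments=[
    {"tx":0,"ty":0,"tz":0,"wx":0,"wy":0,"wz":-0.085},
    {"tx":0,"ty":0,"tz":0,"wx":0,"wy":0,"wz":-0.085},
    {"tx":0,"ty":0,"tz":0,"wx":0,"wy":0,"wz":-0.085},
    {"tx":0,"ty":0,"tz":0,"wx":0,"wy":0,"wz":-0.085},
    {"tx":-0.645,"ty":-0.15,"tz":0,"wx":0,"wy":0,"wz":0},
    {"tx":-0.645,"ty":-0.15,"tz":0,"wx":0,"wy":0,"wz":0},
    {"tx":-0.645,"ty":-0.15,"tz":0,"wx":0,"wy":0,"wz":0},
    {"tx":-0.645,"ty":-0.15,"tz":0,"wx":0,"wy":0,"wz":0},
    {"tx":-0.645,"ty":-0.15,"tz":0,"wx":0,"wy":0,"wz":0},
    {"tx":-0.645,"ty":-0.15,"tz":0,"wx":0,"wy":0,"wz":0},
    {"tx":0,"ty":0,"tz":0,"wx":0,"wy":0,"wz":0},
    {"tx":0,"ty":0,"tz":0,"wx":0,"wy":0,"wz":0},
  ],
)

```text
time_s: 9.38
position: [0.5264, -0.0822, 0.2551]
tool_rot: [[-0.36, 0.933, -0.0], [0.933, 0.36, 0.0], [0.0, -0.0, -1.0]]
wrist_force: [0.6, 0.8, -0.1]
finger_gap: 0.998
finger_force: 0.0
```

Emit:
arm_command(
  increments=[
    {"tx":0,"ty":0,"tz":0.7,"wx":0,"wy":0,"wz":0},
    {"tx":0,"ty":0,"tz":0.7,"wx":0,"wy":0,"wz":0},
    {"tx":0,"ty":0,"tz":0.6,"wx":0,"wy":0,"wz":0},
    {"tx":0,"ty":0,"tz":0.34,"wx":0,"wy":0,"wz":0},
    {"tx":0,"ty":0,"tz":0.1,"wx":0,"wy":0,"wz":0},
    {"tx":0,"ty":0,"tz":0,"wx":0,"wy":0,"wz":0},
    {"tx":0,"ty":0,"tz":0,"wx":0,"wy":0,"wz":0},
  ],
)

```text
time_s: 10.25
position: [0.5273, -0.0823, 0.0734]
tool_rot: [[-0.36, 0.933, 0.002], [0.933, 0.36, -0.0], [-0.001, 0.001, -1.0]]
wrist_force: [-0.1, -1.1, 0.1]
finger_gap: 0.997
finger_force: 0.0
```

Emit:
arm_command(
  increments=[
    {"tx":0,"ty":0,"tz":0,"wx":0,"wy":0,"wz":0},
    {"tx":0,"ty":0,"tz":0,"wx":0,"wy":0,"wz":0},
    {"tx":0,"ty":0,"tz":0,"wx":0,"wy":0,"wz":0},
    {"tx":0,"ty":0,"tz":0,"wx":0,"wy":0,"wz":0},
    {"tx":0,"ty":0,"tz":0,"wx":0,"wy":0,"wz":0},
    {"tx":0,"ty":0,"tz":0,"wx":0,"wy":0,"wz":0},
    {"tx":0,"ty":0,"tz":0,"wx":0,"wy":0,"wz":0},
    {"tx":0,"ty":0,"tz":0,"wx":0,"wy":0,"wz":0},
  ],
  gripper=0,
  squeeze=80,
)

```text
time_s: 11.25
position: [0.5266, -0.0824, 0.0725]
tool_rot: [[-0.36, 0.933, 0.0], [0.933, 0.36, -0.0], [-0.0, 0.0, -1.0]]
wrist_force: [-1.4, 0.0, 7.8]
finger_gap: 0.151
finger_force: 78.2
```

Emit:
arm_command(
  increments=[
    {"tx":0,"ty":0,"tz":-0.1,"wx":0,"wy":0,"wz":0},
    {"tx":0,"ty":0,"tz":-0.2,"wx":0,"wy":0,"wz":0},
    {"tx":0,"ty":0,"tz":-0.3,"wx":0,"wy":0,"wz":0},
    {"tx":0,"ty":0,"tz":-0.4,"wx":0,"wy":0,"wz":0},
    {"tx":0,"ty":0,"tz":-0.4,"wx":0,"wy":0,"wz":0},
    {"tx":0,"ty":0,"tz":-0.3,"wx":0,"wy":0,"wz":0},
    {"tx":0,"ty":0,"tz":-0.2,"wx":0,"wy":0,"wz":0},
    {"tx":0,"ty":0,"tz":0,"wx":0,"wy":0,"wz":0},
    {"tx":0,"ty":0,"tz":0,"wx":0,"wy":0,"wz":0},
  ],
)

```text
time_s: 12.38
position: [0.5262, -0.0822, 0.214]
tool_rot: [[-0.36, 0.933, -0.001], [0.933, 0.36, 0.0], [0.001, -0.001, -1.0]]
wrist_force: [-0.0, -0.8, -4.6]
finger_gap: 0.145
finger_force: 78.4
```

```bash
python3 - <<'E'
from bench import bot;from h import *
d=wrist(bot,"w3");o=d["obs"];z=o["position"][2]-.072+.02;print(o["position"],o["wrist_force"],o["ft_torque"])
p=d["pixels"].astype(int);r,g,b=p[...,0],p[...,1],p[...,2]
m,c=biggest((b-r>12)&(b>60),(100,0,460,400));print(m.sum(),c.min(0),c.max(0),rect(at_z(d,c[:,0],c[:,1],z)))
E
```

```text
[ 0.52616243 -0.0822368   0.21402881] [-0.02523335 -0.81222489 -4.57044063] [-0.00569512  0.04801903  0.03721398]
45150 [160  92] [412 316] (array([518.8, -63.4]), array([124.8, 126.9]), np.float64(-68.94680404663086))
```

View pics/w3.png

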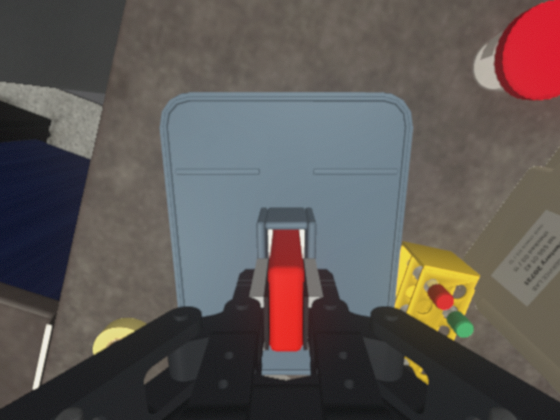

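Both lids are held and level. The blade's top face runs from about row 266 to 350, and the lid's far edge is at row 93. I'll work out the cover's offset along tool x from these.

```bash
python3 - <<'E'
import cv2;from bench import bot;from h import *
o=bot.get_obs();d=bot.get_image("wrist");T=np.eye(4);T[:3,:3]=o["tool_rot"];T[:3,3]=o["position"];E=np.linalg.inv(T@d["tool_from_camera"])
p=d["pixels"].astype(int)
print([(y,p[y,288].tolist()) for y in list(range(226,234,2))+list(range(258,274,2))+list(range(342,356,2))])
tz=o["position"][2]
f=lambda u,v,z:np.round((at_z(d,u,v,z,E)-o["position"])@o["tool_rot"]*1000,1)[:,:2].tolist()
print("blade",f([286]*3,[266,350,352],tz+.0096),"lid far edge",f([200,370,160.5,412.5],[92.5,92.5,140,140],tz-.0524))
E
```

```text
[(226, [117, 133, 145]), (228, [105, 108, 117]), (230, [133, 56, 59]), (232, [142, 46, 45]), (258, [145, 40, 40]), (260, [146, 41, 41]), (262, [144, 38, 37]), (264, [147, 38, 37]), (266, [171, 44, 42]), (268, [203, 45, 42]), (270, [221, 48, 42]), (272, [226, 49, 46]), (342, [232, 46, 39]), (344, [233, 46, 39]), (346, [233, 46, 39]), (348, [230, 43, 37]), (350, [199, 54, 53]), (352, [128, 115, 123]), (354, [110, 126, 137])]
blade [[18.9, 0.0], [-17.4, 0.0], [-18.4, 0.0]] lid far edge [[82.4, -41.9], [82.3, 41.1], [59.7, -63.6], [59.6, 64.3]]
```

Emit:
arm_command(
  increments=[
    {"tx":0.2,"ty":0.05,"tz":0,"wx":0,"wy":0,"wz":0},
    {"tx":0.4,"ty":0.1,"tz":0,"wx":0,"wy":0,"wz":0},
    {"tx":0.5,"ty":0.123,"tz":0,"wx":0,"wy":0,"wz":0},
    {"tx":0.5,"ty":0.123,"tz":0,"wx":0,"wy":0,"wz":0},
    {"tx":0.5,"ty":0.123,"tz":0,"wx":0,"wy":0,"wz":0},
    {"tx":0.5,"ty":0.123,"tz":0,"wx":0,"wy":0,"wz":0},
    {"tx":0.5,"ty":0.123,"tz":0,"wx":0,"wy":0,"wz":0},
    {"tx":0.4,"ty":0.1,"tz":0,"wx":0,"wy":0,"wz":0},
    {"tx":0.3,"ty":0.074,"tz":0,"wx":0,"wy":0,"wz":0},
    {"tx":0.116,"ty":0.028,"tz":0,"wx":0,"wy":0,"wz":0},
    {"tx":0,"ty":0,"tz":0,"wx":0,"wy":0,"wz":0.068},
    {"tx":0,"ty":0,"tz":0,"wx":0,"wy":0,"wz":0.068},
    {"tx":0,"ty":0,"tz":0,"wx":0,"wy":0,"wz":0.068},
    {"tx":0,"ty":0,"tz":0,"wx":0,"wy":0,"wz":0.068},
    {"tx":0,"ty":0,"tz":0,"wx":0,"wy":0,"wz":0.068},
    {"tx":0,"ty":0,"tz":0,"wx":0,"wy":0,"wz":0},
    {"tx":0,"ty":0,"tz":0,"wx":0,"wy":0,"wz":0},
  ],
)

```text
time_s: 14.6
position: [0.4885, 0.2177, 0.2146]
tool_rot: [[0.163, 0.987, -0.0], [0.987, -0.163, -0.0], [-0.0, -0.0, -1.0]]
wrist_force: [0.9, -0.2, -4.1]
finger_gap: 0.149
finger_force: 78.2
```

```bash
cat > to.py <<'E'
from bench import bot;import numpy as np,sys
o=bot.get_obs();R=o["tool_rot"];t=np.array([float(a) for a in sys.argv[1:4]])
print(o["time_s"],o["position"],np.rad2deg(np.arctan2(R[1,1],R[0,1])),"tilt",R[2,:2],"F",o["wrist_force"],"tool shares",np.round(R.T@(t-o["position"])/.075,3))
E
python3 to.py .4881 .2179 .166
```

```text
14.6 [0.48848614 0.21766276 0.21461127] -9.374103326885942 tilt [-0.00014506 -0.00023892] F [ 0.90886923 -0.18019199 -4.12015695] tool shares [ 0.002 -0.005  0.648]
```

Emit:
arm_command(
  increments=[
    {"tx":0.002,"ty":-0.005,"tz":0.15,"wx":0,"wy":0,"wz":0.002},
    {"tx":0,"ty":0,"tz":0.2,"wx":0,"wy":0,"wz":0},
    {"tx":0,"ty":0,"tz":0.15,"wx":0,"wy":0,"wz":0},
    {"tx":0,"ty":0,"tz":0.1,"wx":0,"wy":0,"wz":0},
    {"tx":0,"ty":0,"tz":0,"wx":0,"wy":0,"wz":0},
    {"tx":0,"ty":0,"tz":0,"wx":0,"wy":0,"wz":0},
  ],
)

```text
time_s: 15.35
position: [0.4885, 0.218, 0.17]
tool_rot: [[0.168, 0.986, 0.0], [0.986, -0.168, 0.0], [0.0, 0.0, -1.0]]
wrist_force: [0.0, -0.6, -3.8]
finger_gap: 0.151
finger_force: 78.1
```

```bash
python3 to.py .4881 .2179 .1534
```

```text
15.35 [0.48847159 0.21804956 0.16998386] -9.687576007751328 tilt [0.00022224 0.00035473] F [ 0.0400937  -0.55729814 -3.75763906] tool shares [-0.003 -0.005  0.221]
```

Emit:
arm_command(
  increments=[
    {"tx":0,"ty":0,"tz":0.025,"wx":0,"wy":0,"wz":0},
    {"tx":0,"ty":0,"tz":0.025,"wx":0,"wy":0,"wz":0},
    {"tx":0,"ty":0,"tz":0.025,"wx":0,"wy":0,"wz":0},
    {"tx":0,"ty":0,"tz":0.025,"wx":0,"wy":0,"wz":0},
    {"tx":0,"ty":0,"tz":0,"wx":0,"wy":0,"wz":0},
  ],
)

```text
time_s: 15.98
position: [0.4882, 0.2179, 0.1621]
tool_rot: [[0.168, 0.986, -0.0], [0.986, -0.168, -0.0], [-0.0, -0.0, -1.0]]
wrist_force: [-0.7, 0.8, -3.9]
finger_gap: 0.147
finger_force: 78.1
```

Contact-free and 2 mm into the mouth. Continuing slowly.

Emit:
arm_command(
  increments=[
    {"tx":0,"ty":0,"tz":0.025,"wx":0,"wy":0,"wz":0},
    {"tx":0,"ty":0,"tz":0.025,"wx":0,"wy":0,"wz":0},
    {"tx":0,"ty":0,"tz":0.02,"wx":0,"wy":0,"wz":0},
    {"tx":0,"ty":0,"tz":0.02,"wx":0,"wy":0,"wz":0},
    {"tx":0,"ty":0,"tz":0,"wx":0,"wy":0,"wz":0},
    {"tx":0,"ty":0,"tz":0,"wx":0,"wy":0,"wz":0},
  ],
)

```text
time_s: 16.73
position: [0.4883, 0.218, 0.1555]
tool_rot: [[0.168, 0.986, 0.0], [0.986, -0.168, 0.0], [0.0, 0.0, -1.0]]
wrist_force: [0.1, 0.6, -4.1]
finger_gap: 0.15
finger_force: 78.1
```

```bash
python3 to.py .4881 .2179 .1534
```

```text
16.725 [0.48831952 0.21798392 0.15554214] -9.690685478900535 tilt [4.79311415e-05 9.38065262e-05] F [ 0.12731001  0.58452776 -4.10898699] tool shares [-0.002 -0.003  0.029]
```

Emit:
arm_command(
  increments=[
    {"tx":0,"ty":0,"tz":0.012,"wx":0,"wy":0,"wz":0},
    {"tx":0,"ty":0,"tz":0.012,"wx":0,"wy":0,"wz":0},
    {"tx":0,"ty":0,"tz":0.01,"wx":0,"wy":0,"wz":0},
    {"tx":0,"ty":0,"tz":0,"wx":0,"wy":0,"wz":0},
    {"tx":0,"ty":0,"tz":0,"wx":0,"wy":0,"wz":0},
  ],
)

```text
time_s: 17.35
position: [0.4883, 0.218, 0.1535]
tool_rot: [[0.168, 0.986, 0.0], [0.986, -0.168, 0.0], [0.0, 0.0, -1.0]]
wrist_force: [-3.3, -0.6, 9.4]
finger_gap: 0.15
finger_force: 80.2
```

The force rose exactly at the expected seated height of 0.1535. I'll release, rise and check.

Emit:
arm_command(
  increments=[
    {"tx":0,"ty":0,"tz":0,"wx":0,"wy":0,"wz":0},
    {"tx":0,"ty":0,"tz":0,"wx":0,"wy":0,"wz":0},
    {"tx":0,"ty":0,"tz":0,"wx":0,"wy":0,"wz":0},
    {"tx":0,"ty":0,"tz":0,"wx":0,"wy":0,"wz":0},
    {"tx":0,"ty":0,"tz":0,"wx":0,"wy":0,"wz":0},
    {"tx":0,"ty":0,"tz":-0.3,"wx":0,"wy":0,"wz":0},
    {"tx":0,"ty":0,"tz":-0.6,"wx":0,"wy":0,"wz":0},
    {"tx":0,"ty":0,"tz":-0.5,"wx":0,"wy":0,"wz":0},
    {"tx":0,"ty":0,"tz":0,"wx":0,"wy":0,"wz":0},
    {"tx":0,"ty":0,"tz":0,"wx":0,"wy":0,"wz":0},
  ],
  gripper=1,
)

```text
time_s: 18.6
position: [0.488, 0.2179, 0.2574]
tool_rot: [[0.168, 0.986, -0.001], [0.986, -0.168, -0.0], [-0.0, -0.0, -1.0]]
wrist_force: [-0.4, -0.1, 0.6]
finger_gap: 0.999
finger_force: 0.0
```

```bash
python3 - <<'E'
from bench import bot;from h import *
d=wrist(bot,"w4");o=d["obs"];print(o["time_s"],o["position"])
s=bot.get_image("scene")["pixels"][190:290,210:330,::-1];cv2.imwrite("pics/s4.png",cv2.resize(s,None,fx=5,fy=5,interpolation=cv2.INTER_CUBIC))
p=d["pixels"].astype(int);r,g,b=p[...,0],p[...,1],p[...,2]
m,c=biggest((b-r>12)&(b>60),(100,0,460,380));print("lid",m.sum(),c.min(0),c.max(0),rect(at_z(d,c[:,0],c[:,1],.101)))
m,c=biggest((r>180)&(g<90),(240,140,340,330));print("handle",c.min(0),c.max(0),rect(at_z(d,c[:,0],c[:,1],.163)))
E
```

```text
18.6 [0.48796775 0.2178859  0.25741216]
lid 26527 [207 101] [366 291] (array([488.1, 216.9]), array([127.5, 166.3]), np.float64(-9.724594116210932))
handle [277 199] [295 250] (array([488.1, 218.2]), array([12.4, 36.3]), np.float64(-9.713935852050785))
```

View pics/w4.png

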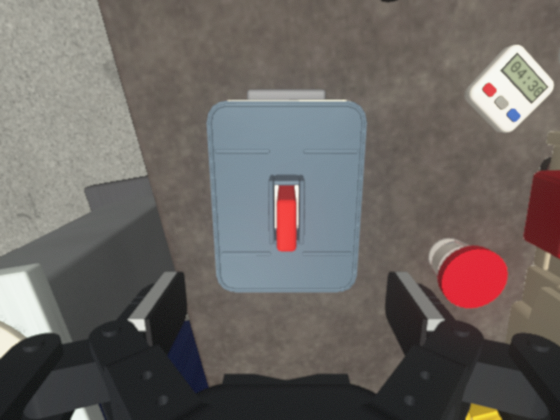

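View pics/s4.png

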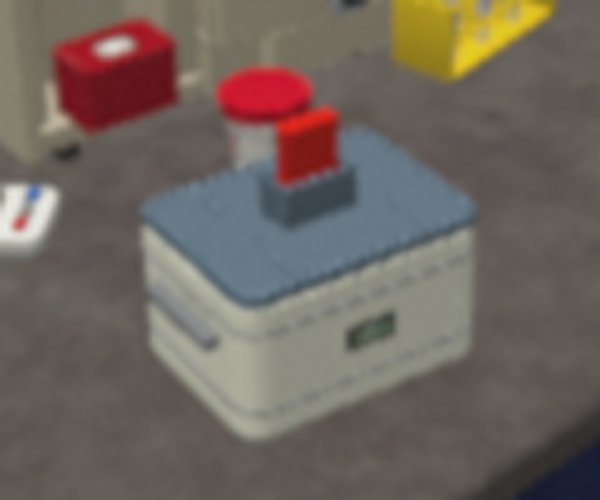

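The wrist view shows the lid centred on the cooler at (287,195), with the handle in its slot. The scene crop shows the pair flush and level. I'll descend to the collar, grip it, and lift straight up.

Emit:
arm_command(
  increments=[
    {"tx":-0.007,"ty":0,"tz":0.5,"wx":0,"wy":0,"wz":0},
    {"tx":0,"ty":0,"tz":0.5,"wx":0,"wy":0,"wz":0},
    {"tx":0,"ty":0,"tz":0.4,"wx":0,"wy":0,"wz":0},
    {"tx":0,"ty":0,"tz":0.25,"wx":0,"wy":0,"wz":0},
    {"tx":0,"ty":0,"tz":0.1,"wx":0,"wy":0,"wz":0},
    {"tx":0,"ty":0,"tz":0,"wx":0,"wy":0,"wz":0},
    {"tx":0,"ty":0,"tz":0,"wx":0,"wy":0,"wz":0},
  ],
)

```text
time_s: 19.58
position: [0.4885, 0.2176, 0.1273]
tool_rot: [[0.168, 0.986, 0.001], [0.986, -0.168, 0.0], [0.0, 0.001, -1.0]]
wrist_force: [0.3, -0.5, -0.1]
finger_gap: 0.997
finger_force: 0.0
```

```bash
python3 to.py .4880 .2175 .1233
```

```text
19.575 [0.48851391 0.21756886 0.12729578] -9.691164668632188 tilt [0.00043706 0.00079716] F [ 0.29957544 -0.51419156 -0.13528298] tool shares [-0.002 -0.007  0.053]
```

Emit:
arm_command(
  increments=[
    {"tx":0,"ty":-0.004,"tz":0.03,"wx":0,"wy":0,"wz":0},
    {"tx":0,"ty":0,"tz":0,"wx":0,"wy":0,"wz":0},
    {"tx":0,"ty":0,"tz":0,"wx":0,"wy":0,"wz":0},
  ],
)

```text
time_s: 19.95
position: [0.4879, 0.2175, 0.1246]
tool_rot: [[0.168, 0.986, 0.0], [0.986, -0.168, 0.0], [0.0, 0.0, -1.0]]
wrist_force: [-0.1, -0.4, 0.0]
finger_gap: 0.998
finger_force: 0.0
```

Emit:
arm_command(
  increments=[
    {"tx":0,"ty":0,"tz":0,"wx":0,"wy":0,"wz":0},
    {"tx":0,"ty":0,"tz":0,"wx":0,"wy":0,"wz":0},
    {"tx":0,"ty":0,"tz":0,"wx":0,"wy":0,"wz":0},
    {"tx":0,"ty":0,"tz":0,"wx":0,"wy":0,"wz":0},
    {"tx":0,"ty":0,"tz":0,"wx":0,"wy":0,"wz":0},
    {"tx":0,"ty":0,"tz":0,"wx":0,"wy":0,"wz":0},
    {"tx":0,"ty":0,"tz":0,"wx":0,"wy":0,"wz":0},
    {"tx":0,"ty":0,"tz":0,"wx":0,"wy":0,"wz":0},
  ],
  gripper=0,
  squeeze=60,
)

```text
time_s: 20.95
position: [0.4879, 0.2175, 0.1247]
tool_rot: [[0.168, 0.986, 0.0], [0.986, -0.168, 0.0], [0.0, 0.0, -1.0]]
wrist_force: [-2.1, -1.0, 5.1]
finger_gap: 0.316
finger_force: 59.9
```

```bash
python3 to.py .4880 .2175 .1233
```

```text
20.95 [0.48787346 0.21752121 0.1246607 ] -9.688779985775062 tilt [5.58758567e-05 8.78857294e-05] F [-2.07696007 -1.03990953  5.12665702] tool shares [0.    0.002 0.018]
```

The gap is about 27 mm, so the fingers are on the collar. I'll lift slowly past the handle.

Emit:
arm_command(
  increments=[
    {"tx":0,"ty":0,"tz":-0.05,"wx":0,"wy":0,"wz":0},
    {"tx":0,"ty":0,"tz":-0.1,"wx":0,"wy":0,"wz":0},
    {"tx":0,"ty":0,"tz":-0.1,"wx":0,"wy":0,"wz":0},
    {"tx":0,"ty":0,"tz":0,"wx":0,"wy":0,"wz":0},
    {"tx":0,"ty":0,"tz":0,"wx":0,"wy":0,"wz":0},
  ],
)

```text
time_s: 21.58
position: [0.4879, 0.2175, 0.1432]
tool_rot: [[0.168, 0.986, 0.0], [0.986, -0.168, 0.0], [0.0, 0.0, -1.0]]
wrist_force: [0.2, 0.4, -1.7]
finger_gap: 0.317
finger_force: 59.1
```

The load is about 1.7 N, which is the lid alone. Continuing up.

Emit:
arm_command(
  increments=[
    {"tx":0,"ty":0,"tz":-0.15,"wx":0,"wy":0,"wz":0},
    {"tx":0,"ty":0,"tz":-0.25,"wx":0,"wy":0,"wz":0},
    {"tx":0,"ty":0,"tz":-0.3,"wx":0,"wy":0,"wz":0},
    {"tx":0,"ty":0,"tz":-0.3,"wx":0,"wy":0,"wz":0},
    {"tx":0,"ty":0,"tz":-0.3,"wx":0,"wy":0,"wz":0},
    {"tx":0,"ty":0,"tz":-0.3,"wx":0,"wy":0,"wz":0},
    {"tx":0,"ty":0,"tz":-0.25,"wx":0,"wy":0,"wz":0},
    {"tx":0,"ty":0,"tz":-0.2,"wx":0,"wy":0,"wz":0},
    {"tx":0,"ty":0,"tz":-0.1,"wx":0,"wy":0,"wz":0},
    {"tx":0,"ty":0,"tz":0,"wx":0,"wy":0,"wz":0},
    {"tx":0,"ty":0,"tz":0,"wx":0,"wy":0,"wz":0},
    {"tx":0,"ty":0,"tz":0,"wx":0,"wy":0,"wz":0},
  ],
)

```text
time_s: 23.08
position: [0.4877, 0.2174, 0.3039]
tool_rot: [[0.168, 0.986, -0.001], [0.986, -0.168, -0.0], [-0.0, -0.001, -1.0]]
wrist_force: [-0.9, -0.8, -2.0]
finger_gap: 0.318
finger_force: 59.2
```

```bash
python3 - <<'E'
from bench import bot;import cv2
s=bot.get_image("scene")["pixels"][130:290,180:360,::-1];cv2.imwrite("pics/s5.png",cv2.resize(s,None,fx=3.5,fy=3.5,interpolation=cv2.INTER_CUBIC))
E
```

```text
(no output)
```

View pics/s5.png

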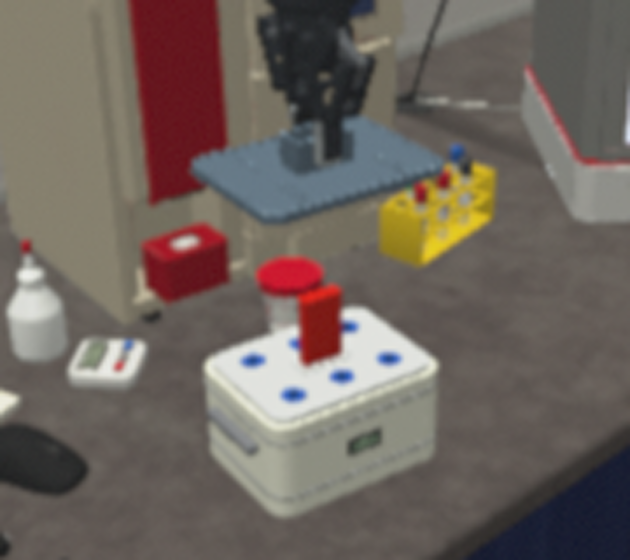

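The cover is flush in the cooler, around (320,370) in the crop, and the dust lid is held level about 18 cm above its plate (11 cm above the handle). Handing in.

```bash
python3 -c "
from bench import bot;print(bot.hand_in())"
```

```text
the job is handed in; nothing more can be done
None
```

I handed the job in at about 23 s: the septum cover is seated flush in the cooler, and the arm is holding the dust lid level, about 18 cm above the cover plate and 11 cm above the handle top. The cup, timer, tape roll and marker were not touched.

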